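# Turn the row round into the counter display

## Robot

A 7-joint arm with a two-finger parallel gripper is mounted at the origin on the work surface. World frame = base frame: x ahead of the robot, y to its left, z up, the work surface at z = 0. Lengths are in mm, angles in rad, forces in N, time in s.
With the tool pointing down it reaches from about 400 to 875 mm from the base axis. Payload 4.4 kg.
Tool frame: the origin (TCP) lies at the very end of the fingers, on their centre line; the grasp point (between the pads) lies 19 mm behind it; z points along the fingers, y is the line along which they close (so a half turn about z gives the same grasp; the last joint's range is limited). The gripper opens to 85 mm and grips with 20 to 120 N. Pads are 22 mm wide; open, the fingers measure 114 mm over their backs; the gripper's body (76 mm by 85 mm) begins 54 mm behind the grasp point. The pads swing forward as they close: fully open they stand 13 mm farther back than shut.
Start: joints at [1.22, 0.628, 0.038, 1.517, -0.027, 0.996, -0.02], TCP at [182.657, -623.823, 191.513] pointing down, gripper open.
Joint ranges: [-3.06, 3.06], [-0.37, 2.12], [-1.25, 1.32], [0.18, 2.47], [-1.1, 4.24], [0.23, 1.98], [-2.94, 2.94]. Speed limits (rad/s): [2.57, 2.57, 3.14, 3.14, 3.14, 3.14, 3.14].

## Interface

Orientations are given as [roll, pitch, yaw] about the fixed x, y, z axes, in that order (R = Rz(yaw) Ry(pitch) Rx(roll)).
In Python, from cell import sensors, get_image, camera_params, order gives the robot as it stands.
- The arm moves only by the shell command python3 -m inch 'ROWS' [OPENING]. ROWS is JSON, a list that holds one entry, the list of rows, each a list of 4 numbers: the shift along the tool's x, y, z in cm, then the turn about the tool's z in degrees. A call has 1 to 8 rows; each row is the pose to reach, as a shift and turn from the pose commanded when the call began, along the tool's axes at that moment; what a row does not reach only later rows make up. A row lasts 1/12 s, in which the tool goes at most 41.7 mm and 7.16 degrees, less where a joint would pass 70% of its speed; a pose out of reach is approached as far as the arm can. A call with a gripper value outside its range is refused whole. OPENING is the finger opening in cm, from 0 to 8.54, set as the call begins (- or left out, the last holds). The fingers move at their own pace and stop on an object; the grip force is fixed at half the most. Time passes only in rows, so rows that repeat a pose let the fingers close. It gives the time, the measured TCP pose, the force, the opening and the grip force at its end, in the units of the state.
- sensors.read_state(): the state, without advancing time (a new reading comes with each control period).
- get_image(name): name is "side" or "top" or "wrist"; returns the picture (420x560x3 uint8, blue, green, red); there is no depth.
- camera_params(name): a dict with "mtx" (3x3 intrinsics, pixels), "D" ([k1, k2, p1, p2, k3] as OpenCV has them; the pictures are not rectified), "rvec" (rotation vector, rad) and "tvec" (3), from world to camera coordinates, as OpenCV has them. Camera axes: x right, y down, z forward; pixel columns grow to the right and rows downward; lengths in mm; the calibration is good to about 2 mm. A picture is of the moment at which its call begins: read the wrist's pose just before it. camera_params takes no time and is no camera call; for the wrist camera it gives the pose at the moment of the call.
- order.finish_job(): hands the job in; it is judged then, once.
The state is a dict: "clock": time; "qpos": joint angles; "qd": joint speeds; "tau": joint torques, N m; "eef_pos": TCP position; "tool_rot": TCP orientation; "force": force on the tool from outside, world axes, zero at the start; "torque": the same for the moment, N m; "width": finger opening in mm; "gripper_force": force on a finger pad.
Only numpy, scipy, OpenCV 4.12 (cv2) and the standard library are available. Lean on these libraries where they do the work, as an engineer would, in place of code of your own. Each camera call takes 0.05 s, during which the arm holds its last target. There are 200 camera calls.

## Task

Restock the counter display: move the four groceries from the wooden tray into the dark steel rack, one in each bay and in the reverse order, so that customers on the other side of the counter read the row the right way round: the one at the tray's left end (as seen from the robot) goes into the rack's right-end bay, the next one into the next bay, and so on. Keep them upright and set each one down gently rather than dropping it or tipping it over; at the end all four stand flat in their bays.

Things in the scene. Friction and masses are not known exactly. Their poses are not given: they have to be found in the camera images.
- jar: coffee jar: upright brown glass cylinder 56 mm across and 76 mm high, paper band round it, then a black lid 52 mm across on top; 98 mm high in all. About 280 g. Loose. Origin: centre of its underside, z up. It starts standing on one of the four coasters in the tray.
- tin: food tin: upright plain steel cylinder with paper band, 55 mm across, 72 mm high. About 250 g. Loose. Origin: centre of its underside, z up. It starts standing on one of the four coasters in the tray.
- tub: small plastic tub: white, 50 mm across at the foot and 54 mm at 54 mm height, with a grey lid 58 mm across and 10 mm thick on top; 64 mm high in all. About 180 g. Loose. Origin: centre of its underside, z up. It starts standing on one of the four coasters in the tray.
- carton: tea carton: upright cardboard box 50 mm (its x) by 56 mm (its y), 92 mm high. About 150 g. Loose. Origin: centre of its underside, z up. It starts standing on one of the four coasters in the tray.
- coaster_jar: round cork coaster, 72 mm across, 3 mm thick, fixed in the tray: the one on which the jar stands at the start, so it keeps a record of the jar's place in the tray's row. The four coasters look alike. Origin: centre of its underside, which lies on the tray floor.
- coaster_tin: round cork coaster, 72 mm across, 3 mm thick, fixed in the tray: the one on which the tin stands at the start, so it keeps a record of the tin's place in the tray's row. The four coasters look alike. Origin: centre of its underside, which lies on the tray floor.
- coaster_tub: round cork coaster, 72 mm across, 3 mm thick, fixed in the tray: the one on which the tub stands at the start, so it keeps a record of the tub's place in the tray's row. The four coasters look alike. Origin: centre of its underside, which lies on the tray floor.
- coaster_carton: round cork coaster, 72 mm across, 3 mm thick, fixed in the tray: the one on which the carton stands at the start, so it keeps a record of the carton's place in the tray's row. The four coasters look alike. Origin: centre of its underside, which lies on the tray floor.
- tray: wooden tray the groceries start in, fixed. 96 mm (x) by 372 mm (y, along the row); floor 8 mm above the counter; rims 6 mm thick, 20 mm high (34 at the ends) above the counter. Coasters at its y = +135, +45, -45, -135 mm, x = 0. Origin: centre of its underside; x points away from the robot, y to the robot's left, within 10 degrees. It may stand nearer than the rack or beyond it.
- rack: dark steel display rack, fixed, empty at the start. 96 mm (x) by 372 mm (y, along the row); floor 8 mm, walls and bright steel dividers 20 mm above the counter. Four open-topped bays, 84 by 84 mm inside, centred at its y = +135 (left end), +45, -45, -135 mm (right end), x = 0. Origin: centre of its underside; x points away from the robot, y to the robot's left, within 10 degrees.
Mind the look-alikes: they are no part of the job. Leave any red look-alike of the tin alone.

How it is judged:
By the outcome, as a careful person would: the job done as asked, in the order asked, and still so for the second after the job is handed in, with the robot touching nothing.
It also fails if it takes over 104 s, if anything falls off the work surface, if the arm or the gripper's body presses on something with over 40 N, if the wrist force passes 120 N, or if a joint passes its speed limit or range.

## Working session

There is one attempt and no reset: what is moved stays moved. The work goes in short steps, Python scripts to look and compute and a shell command to move; the robot and the scene stay as the last step left them, time stands still between calls to the robot, and variables do not carry over. Pictures are saved under pics/ and viewed, at most 14 in all, crops included, and the job is handed in when it is done.

```bash
ls; mkdir -p pics
python3 - <<'E'
from cell import sensors,get_image,camera_params
import cv2,numpy as np
s=sensors.read_state();print(s['clock'],s['eef_pos'],s['tool_rot'],s['width'])
for n in ['top','side']:
    cv2.imwrite(f'pics/{n}0.png',get_image(n))
    p=camera_params(n);R=cv2.Rodrigues(np.array(p['rvec']))[0];print(n,np.round(-R.T@np.ravel(p['tvec'])),np.round(R,2).tolist())
E
```

```text
pics
0.0 [ 182.44304833 -623.14983156  190.57922728] [-3.13969755e+00  4.43728660e-05  2.84824891e-01] 85.44628193032128
top [418. -32. 694.] [[0.0, -1.0, -0.05], [-0.99, 0.0, -0.13], [0.13, 0.06, -0.99]]
side [ 246. -639.  724.] [[0.94, -0.35, -0.0], [-0.25, -0.67, -0.7], [0.25, 0.66, -0.71]]
```

View pics/top0.png

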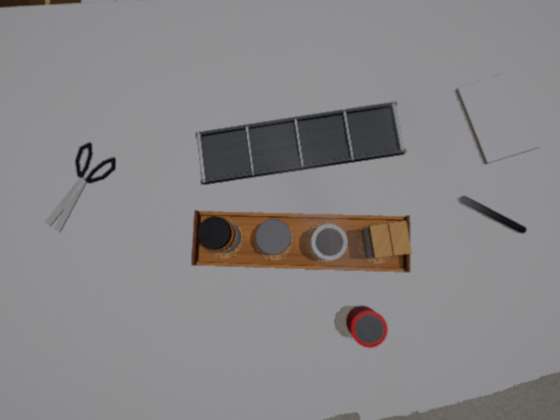

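View pics/side0.png

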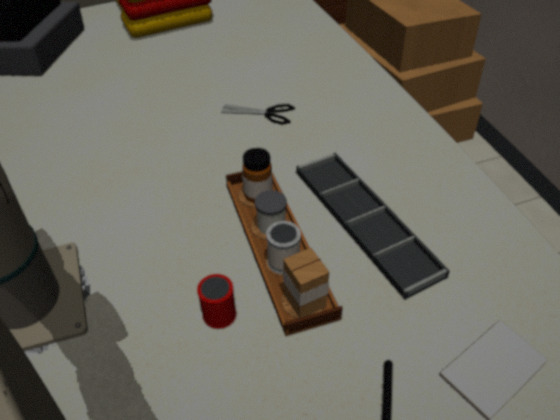

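The top view shows the tray row, left to right as seen from the robot: jar (215,233), grey-topped item (273,238), pale-rimmed item (328,242), carton (390,240). The rack is beyond the tray at (302,143).

Candidates:
- **Jar:** only (215,233).
- **Carton:** only (390,240). The white pad at (497,118) is flat.
- **Tin and tub:** (273,238) and (328,242) could be either one. The red can at (368,327) is the decoy and stays put.

I'll check this in a close crop.

```bash
cat > h.py <<'E'
import cv2,numpy as np
from cell import camera_params
def cast(name,px,z):
    p=camera_params(name);K=np.array(p['mtx'],float);D=np.array(p['D'],float)
    R=cv2.Rodrigues(np.array(p['rvec'],float))[0];t=np.ravel(p['tvec'])
    u=cv2.undistortPoints(np.array(px,float).reshape(-1,1,2),K,D).reshape(-1,2)
    d=np.c_[u,np.ones(len(u))]@R;C=-R.T@t
    return C[:2]+d[:,:2]*((z-C[2])/d[:,2])[:,None]
E
python3 - <<'E'
import cv2,numpy as np
a=cv2.imread('pics/top0.png')[195:285,180:420];b=cv2.imread('pics/side0.png')[140:340,210:450]
a=cv2.resize(a,None,fx=3.3,fy=3.3,interpolation=cv2.INTER_CUBIC);b=cv2.resize(b,None,fx=1.4,fy=1.4,interpolation=cv2.INTER_CUBIC)
c=cv2.imread('pics/top0.png')[95:190,185:415]
c=cv2.resize(c,(455,280))
b=np.hstack([b,c]);m=np.zeros((a.shape[0]+b.shape[0],max(a.shape[1],b.shape[1]),3),np.uint8);m[:a.shape[0],:a.shape[1]]=a;m[a.shape[0]:,:b.shape[1]]=b
cv2.imwrite('pics/crop0.png',m)
E
```

```text
(no output)
```

View pics/crop0.png

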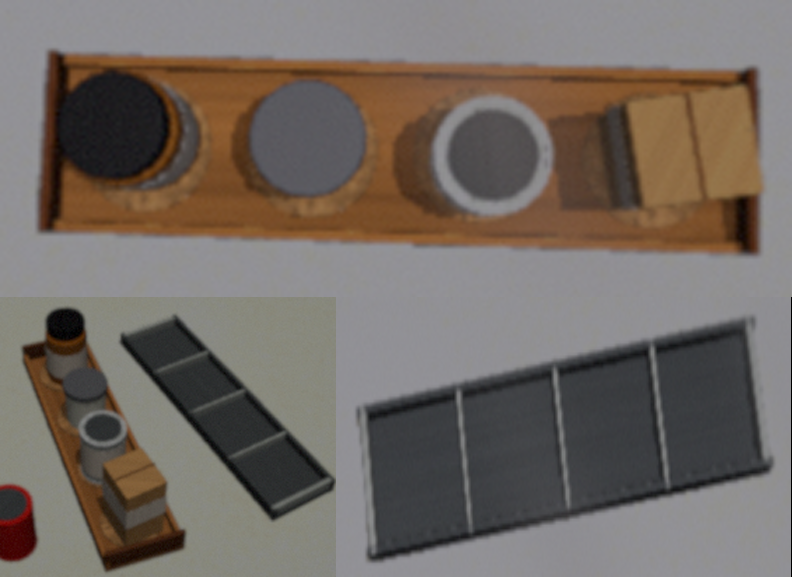

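Order confirmed, left to right: jar, tub (flat grey lid), tin (pale rim), carton. Now the positions.

Run:
```python
import cv2,numpy as np
from h import cast
T=lambda x,y:(180+x/3.3-.35,195+y/3.3-.35)
im=cv2.imread('pics/top0.png')
print('scale px/mm z20',1/np.linalg.norm(np.diff(cast('top',[(300,200),(301,200)],20),axis=0)))
for n,c,z in [('jar',(115,126),109),('tub',(308,139),75),('tin',(492,155),83)]: print(n,cast('top',[T(*c)],z).round(1))
c=cast('top',[T(628,100),T(750,85),T(762,192),T(641,208)],103);print('carton',c.round(1).tolist(),c.mean(0))
g=cv2.cvtColor(im,cv2.COLOR_BGR2GRAY);hsv=cv2.cvtColor(im,cv2.COLOR_BGR2HSV)
w=cv2.inRange(hsv,(4,110,30),(22,255,255));w[:190]=0
cs=max(cv2.findContours(w,0,2)[0],key=cv2.contourArea);r=cv2.minAreaRect(cs);print('tray',r)
q=cast('top',[T(50,54),T(757,70),T(758,251),T(40,229)],[20][0]);print('tray corners',q.round(1).tolist(),q.mean(0))
A=lambda x,y:(185+(x-337)/1.978-.25,95+(y-297)/2.947-.3)
q=cast('top',[A(360,408),A(752,320),A(771,468),A(371,558)],20);print('rack',q.round(1).tolist(),q.mean(0))
d=g<95;d[190:]=0;d[:95]=0;d[:,:190]=0;d[:,410:]=0
cs=max(cv2.findContours(d.astype(np.uint8),0,2)[0],key=cv2.contourArea);b=cv2.boxPoints(cv2.minAreaRect(cs));q=cast('top',b,20);print('rack mask',q.round(1).tolist(),q.mean(0))
ctr=q.mean(0)
u=(q[np.argsort(q[:,1])[2:]].mean(0)-q[np.argsort(q[:,1])[:2]].mean(0));print('len',np.linalg.norm(u),'yaw deg',np.degrees(np.arctan2(-u[0],u[1])));u/=np.linalg.norm(u)
for k in (135,45,-45,-135):print(k,(ctr+k*u).round(1))
```

```text
scale px/mm z20 0.5670149483704816
jar [[461.6 100.1]]
tub [[457.9  12.4]]
tin [[449.8 -76.1]]
carton [[474.2, -137.5], [481.0, -193.4], [432.0, -197.0], [424.7, -142.2]] [ 452.98565083 -167.52062733]
tray ((301.3121643066406, 240.8273162841797), (217.7966766357422, 54.648162841796875), 1.3574657440185547)
tray corners [[507.2, 156.9], [497.8, -219.9], [403.6, -217.0], [413.2, 159.3]] [455.46404116 -30.18170078]
rack [[653.2, 159.1], [704.4, -202.4], [610.6, -215.8], [557.7, 145.6]] [631.46178183 -28.40633565]
rack mask [[653.3, 165.0], [707.2, -207.4], [608.1, -218.0], [553.6, 146.4]] [630.57525166 -28.50677759]
len 372.4089597771456 yaw deg 8.364167145378257
135 [610.9 105.1]
45 [624.  16.]
-45 [637.1 -73. ]
-135 [ 650.2 -162.1]
```

```bash
cat > go.py <<'E'
import sys,numpy as np
from cell import sensors
s=sensors.read_state();p=np.array(s['eef_pos']);y=s['tool_rot'][2]
def need(x,yy,z,yaw):
    d=np.array([x,yy,z])-p
    print('cm/deg:',np.round([(d[0]*np.cos(y)+d[1]*np.sin(y))/10,(d[0]*np.sin(y)-d[1]*np.cos(y))/10,-d[2]/10,-(yaw-np.degrees(y))],2),'t',round(s['clock'],2),'pos',p.round(1),'yaw',round(np.degrees(y),1),'w',round(s['width'],1),'F',np.round(s['force'],1))
need(*map(float,sys.argv[1:5]))
E
python3 -m inch '[[[38.8,-36.1,0,-80],[38.8,-36.1,0,-80],[38.8,-36.1,0,-80],[38.8,-36.1,0,-80],[38.8,-36.1,0,-80],[38.8,-36.1,0,-80],[38.8,-36.1,0,-80],[38.8,-36.1,0,-80]]]' 8.5
python3 go.py 453 -167.5 190 96
```

```text
clock: 0.77
eef_pos: [353.5, -335.4, 191.5]
tool_rot: [-3.141, 0.0, 1.291]
force: [1.1, -0.8, 0.5]
width: 85.0
gripper_force: 0.0
cm/deg: [ 18.89   4.92   0.15 -22.05] t 0.77 pos [ 353.5 -335.4  191.5] yaw 73.9 w 85.0 F [ 1.1 -0.8  0.5]
```

```bash
python3 -m inch '[[[18.9,4.9,0,-22],[18.9,4.9,0,-22],[18.9,4.9,0,-22],[18.9,4.9,0,-22],[18.9,4.9,0,-22],[18.9,4.9,0,-22],[18.9,4.9,0,-22],[18.9,4.9,0,-22]]]' >/dev/null
python3 go.py 453 -167.5 42 96
python3 - <<'E'
from cell import get_image
import cv2
cv2.imwrite('pics/w1.png',get_image('wrist'))
E
```

```text
cm/deg: [ 0.31  0.07 14.92 -0.42] t 1.43 pos [ 452.6 -170.6  191.2] yaw 95.6 w 85.4 F [-0.2 -0.8  0.1]
```

View pics/w1.png

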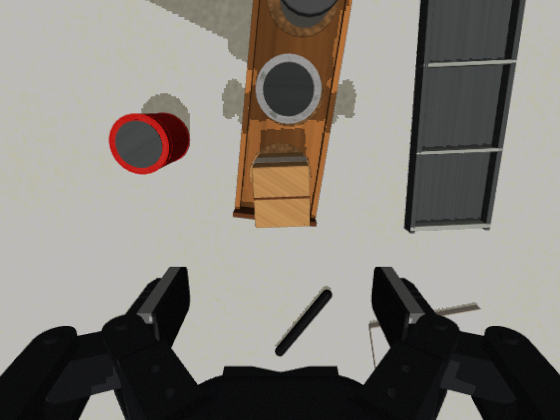

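The wrist view shows the carton top with corners near (252,168), (308,166), (310,227) and (256,229), centred between the fingers. The tin rim is at (289,89) and the rack end is at bottom right. I'll cross-check these against the top view.

Run:
```python
from h import cast
c=cast('wrist',[(252,168),(308,166),(310,227),(256,229)],103);print(c.round(1).tolist(),c.mean(0))
print('tin',cast('wrist',[(289,89)],83))
print('rack right corners',cast('wrist',[(406,231),(490,229)],20).tolist())
```

```text
[[426.3, -144.7], [473.8, -138.3], [482.4, -193.5], [433.8, -200.1]] [ 454.06580061 -169.15000956]
tin [[451.57163246 -77.30993404]]
rack right corners [[608.3684353805957, -218.10068127595554], [708.2464657334199, -205.92161951547502]]
```

```bash
python3 -m inch '[[[0.2,0.1,3,-2],[0.2,0.1,6,-2],[0.2,0.1,9,-2],[0.2,0.1,11.5,-2],[0.2,0.1,13.5,-2],[0.2,0.1,14.9,-2],[0.2,0.1,14.9,-2],[0.2,0.1,14.9,-2]]]' | tr '\n' ' '
python3 -m inch '[[[0,0,0,0],[0,0,0,0],[0,0,0,0],[0,0,0,0],[0,0,0,0],[0,0,0,0]]]' 3
python3 -m inch '[[[0,0,-0.3,0],[0,0,-1,0],[0,0,-3,0],[0,0,-6,0],[0,0,-9,0],[0,0,-11,0],[0,0,-12,0],[0,0,-12,0]]]' | tr '\n' ' '
python3 go.py 612 105.3 160 97.5
```

```text
clock: 2.15 eef_pos: [453.1, -169.0, 42.1] tool_rot: [-3.14, -0.0, 1.701] force: [1.6, -0.6, -0.3] width: 85.0 gripper_force: 0.0 clock: 2.65
eef_pos: [454.7, -168.4, 43.9]
tool_rot: [3.14, 0.001, 1.703]
force: [-2.5, 0.5, 7.8]
width: 48.8
gripper_force: 61.5
clock: 3.32 eef_pos: [455.7, -168.3, 164.8] tool_rot: [3.137, 0.002, 1.703] force: [0.1, -0.4, -0.8] width: 48.5 gripper_force: 62.4 cm/deg: [25.05 19.11  0.48  0.09] t 3.32 pos [ 455.7 -168.3  164.8] yaw 97.6 w 48.5 F [ 0.1 -0.4 -0.8]
```

```bash
python3 -m inch '[[[1,0.75,0,0],[3,2.3,0,0],[5.5,4.2,0,0],[8,6.1,0,0],[10.5,8,0,0],[13,9.9,0,0],[15.5,11.8,0,0],[18,13.7,0,0]]]' >/dev/null
python3 -m inch '[[[2.5,1.9,0,0],[4.5,3.4,0,0],[6,4.6,0,0],[6.8,5.2,0,0],[7.05,5.4,0,0],[7.05,5.4,0,0],[7.05,5.4,0,0]]]' | tr '\n' ' '
python3 go.py 612 105.3 41 98
```

```text
clock: 4.57 eef_pos: [609.4, 103.9, 161.7] tool_rot: [-3.139, 0.002, 1.702] force: [-0.7, -0.4, -2.1] width: 48.7 gripper_force: 62.4 cm/deg: [ 0.1   0.28 12.07 -0.46] t 4.57 pos [609.4 103.9 161.7] yaw 97.5 w 48.7 F [-0.7 -0.4 -2.1]
```

```bash
python3 -m inch '[[[0.1,0.3,2,0],[0.1,0.3,5,0],[0.1,0.3,8,0],[0.1,0.3,10,0],[0.1,0.3,11,0],[0.1,0.3,11.4,0],[0.1,0.3,11.5,0],[0.1,0.3,11.5,0]]]' | tr '\n' ' '
python3 -m inch '[[[0,0,0.1,0],[0,0,0.2,0],[0,0,0.3,0],[0,0,0.4,0],[0,0,0.4,0]]]' | tr '\n' ' '
```

```text
clock: 5.23 eef_pos: [614.0, 106.9, 48.5] tool_rot: [3.14, 0.0, 1.703] force: [-0.4, 0.6, -1.5] width: 48.6 gripper_force: 62.4 clock: 5.65 eef_pos: [613.2, 107.2, 43.6] tool_rot: [3.141, 0.0, 1.704] force: [-0.8, -0.4, -1.7] width: 48.6 gripper_force: 62.4
```

```bash
python3 -m inch '[[[0,0,0.05,0],[0,0,0.1,0],[0,0,0.15,0],[0,0,0.2,0],[0,0,0.2,0]]]' | tr '\n' ' '
python3 -m inch '[[[0,0,0.05,0],[0,0,0.1,0],[0,0,0.1,0]]]' | tr '\n' ' '
```

```text
clock: 6.07 eef_pos: [613.1, 107.2, 41.4] tool_rot: [-3.141, 0.0, 1.704] force: [0.7, -0.1, -0.4] width: 48.5 gripper_force: 62.4 clock: 6.32 eef_pos: [613.2, 107.3, 41.1] tool_rot: [3.141, 0.0, 1.704] force: [-1.6, 0.2, 3.3] width: 48.3 gripper_force: 62.9
```

```bash
python3 -m inch '[[[0,0,0,0],[0,0,0,0],[0,0,0,0],[0,0,0,0]]]' 8.5 | tr '\n' ' '
python3 -m inch '[[[0,0,-1,0],[0,0,-3,0],[0,0,-6,0],[0,0,-9,0],[0,0,-12,0],[0,0,-14,0],[0,0,-14,0]]]' | tr '\n' ' '
python3 go.py 451 -76.5 180 90
```

```text
clock: 6.65 eef_pos: [613.3, 107.3, 40.4] tool_rot: [3.141, -0.0, 1.704] force: [0.3, -0.8, -0.0] width: 84.9 gripper_force: 0.0 clock: 7.23 eef_pos: [616.5, 108.4, 186.5] tool_rot: [3.132, -0.001, 1.704] force: [1.0, 0.0, -0.3] width: 84.9 gripper_force: 0.0 cm/deg: [-16.14 -18.85   0.65   7.6 ] t 7.23 pos [616.5 108.4 186.5] yaw 97.6 w 84.9 F [ 1.   0.  -0.3]
```

```bash
python3 -m inch '[[[-2,-2.3,0.6,3],[-4.5,-5.2,0.6,7.6],[-7,-8.1,0.6,7.6],[-9.5,-11,0.6,7.6],[-12,-14,0.6,7.6],[-14.5,-17,0.6,7.6],[-16.1,-18.8,0.6,7.6],[-16.1,-18.8,0.6,7.6]]]' >/dev/null
python3 -m inch '[[[0,0,0,0],[0,0,0,0]]]' | tr '\n' ' '
python3 go.py 451 -76.5 34 90
```

```text
clock: 8.07 eef_pos: [449.1, -76.6, 174.8] tool_rot: [3.14, -0.001, 1.571] force: [0.0, -0.4, 0.2] width: 85.2 gripper_force: 0.0 cm/deg: [1.000e-02 1.900e-01 1.408e+01 3.000e-02] t 8.07 pos [449.1 -76.6 174.8] yaw 90.0 w 85.2 F [ 0.  -0.4  0.2]
```

```bash
python3 -m inch '[[[0,0.2,3,0],[0,0.2,6,0],[0,0.2,9,0],[0,0.2,11.5,0],[0,0.2,13,0],[0,0.2,14,0],[0,0.2,14,0],[0,0.2,14,0]]]' | tr '\n' ' '
python3 -m inch '[[[0,0,0,0],[0,0,0,0],[0,0,0,0],[0,0,0,0],[0,0,0,0],[0,0,0,0]]]' 3 | tr '\n' ' '
python3 -m inch '[[[0,0,-0.3,0],[0,0,-1,0],[0,0,-3,0],[0,0,-6,0],[0,0,-9,0],[0,0,-11,0],[0,0,-12,0],[0,0,-12,0]]]' | tr '\n' ' '
python3 go.py 624.7 16.1 155 90
```

```text
clock: 8.73 eef_pos: [450.8, -75.8, 34.0] tool_rot: [-3.141, -0.001, 1.573] force: [0.7, -0.5, 1.4] width: 85.0 gripper_force: 0.0 clock: 9.23 eef_pos: [451.0, -77.3, 36.0] tool_rot: [3.139, 0.0, 1.571] force: [-2.0, 0.6, 9.4] width: 51.2 gripper_force: 60.6 clock: 9.9 eef_pos: [451.8, -77.6, 157.2] tool_rot: [3.136, 0.001, 1.57] force: [0.4, 0.2, -2.1] width: 51.4 gripper_force: 63.2 cm/deg: [ 9.38 17.29  0.22 -0.02] t 9.9 pos [451.8 -77.6 157.2] yaw 90.0 w 51.4 F [ 0.4  0.2 -2.1]
```

Run:
```python
from cell import get_image
import cv2,numpy as np
a=get_image('side')[60:340,160:480];b=get_image('wrist')[:,100:460]
cv2.imwrite('pics/s2.png',np.hstack([cv2.resize(a,(440,385)),cv2.resize(b,(330,385))]))
```

```text
(no output)
```

View pics/s2.png

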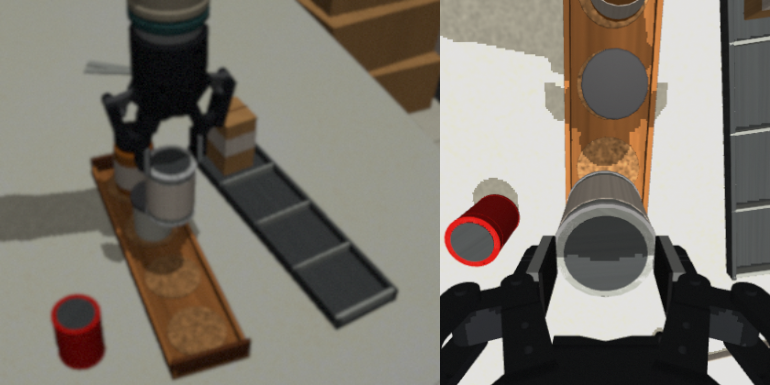

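The side and wrist views show the tin held upright. The carton stands in the rack's left bay, the tub is next in the tray, and the tin top is at wrist pixel (280,278). I'll check how far off-centre the grip is.

```bash
python3 - <<'E'
from h import cast
print(cast('wrist',[(280,278),(280,227),(280,321)],204))
E
python3 go.py 624.7 16.1 155 90
```

```text
[[450.6463465  -75.84989709]
 [450.64857141 -50.23733698]
 [450.64420802 -99.7932039 ]]
cm/deg: [ 9.37 17.47 -0.02 -0.02] t 10.0 pos [449.9 -77.5 154.8] yaw 90.0 w 51.0 F [-0.8 -0.3 -2.5]
```

```bash
python3 -m inch '[[[0.5,1,0,0],[1.7,3.2,0,0],[3.2,6,0,0],[4.7,8.7,0,0],[6.2,11.5,0,0],[7.6,14.1,0,0],[8.8,16.4,0,0],[9.3,17.3,0,0]]]' >/dev/null
python3 -m inch '[[[0.1,0.2,0,0],[0.1,0.2,0,0],[0.1,0.2,0,0]]]' | tr '\n' ' '
python3 go.py 624.7 16.1 33 90
```

```text
clock: 10.92 eef_pos: [623.7, 16.3, 153.2] tool_rot: [-3.138, 0.001, 1.571] force: [-0.4, 0.4, -2.3] width: 51.4 gripper_force: 63.2 cm/deg: [-0.02  0.1  12.02  0.  ] t 10.92 pos [623.7  16.3 153.2] yaw 90.0 w 51.4 F [-0.4  0.4 -2.3]
```

```bash
python3 -m inch '[[[0,0.1,2,0],[0,0.1,5,0],[0,0.1,8,0],[0,0.1,10,0],[0,0.1,11,0],[0,0.1,11.4,0],[0,0.1,11.5,0],[0,0.1,11.5,0]]]' | tr '\n' ' '
python3 -m inch '[[[0,0,0.1,0],[0,0,0.2,0],[0,0,0.3,0],[0,0,0.4,0],[0,0,0.4,0]]]' | tr '\n' ' '
```

```text
clock: 11.58 eef_pos: [626.9, 16.6, 40.6] tool_rot: [3.14, -0.0, 1.571] force: [-0.2, -0.1, -1.5] width: 51.1 gripper_force: 63.3 clock: 12.0 eef_pos: [626.2, 16.8, 35.7] tool_rot: [3.141, 0.0, 1.571] force: [-1.0, 0.5, -2.5] width: 51.4 gripper_force: 63.3
```

```bash
python3 -m inch '[[[0,0,0.05,0],[0,0,0.1,0],[0,0,0.1,0],[0,0,0.1,0]]]' | tr '\n' ' '
```

```text
clock: 12.33 eef_pos: [626.1, 16.8, 34.5] tool_rot: [-3.142, -0.0, 1.571] force: [0.0, -0.1, -2.1] width: 50.9 gripper_force: 63.3
```

```bash
python3 -m inch '[[[0,0,0.05,0],[0,0,0.1,0],[0,0,0.15,0],[0,0,0.15,0]]]' | tr '\n' ' '
python3 -m inch '[[[0,0,0.05,0],[0,0,0.05,0],[0,0,0.05,0]]]' | tr '\n' ' '
```

```text
clock: 12.67 eef_pos: [626.2, 16.9, 33.3] tool_rot: [3.141, 0.0, 1.571] force: [-1.3, -0.2, 0.4] width: 51.1 gripper_force: 63.8 clock: 12.92 eef_pos: [626.2, 16.8, 33.3] tool_rot: [3.141, 0.0, 1.571] force: [-2.3, -0.5, 6.2] width: 51.2 gripper_force: 64.2
```

```bash
python3 -m inch '[[[0,0,0,0],[0,0,0,0],[0,0,0,0],[0,0,0,0]]]' 8.5 | tr '\n' ' '
python3 -m inch '[[[0,0,-1,0],[0,0,-3,0],[0,0,-6,0],[0,0,-9,0],[0,0,-12,0],[0,0,-14,0],[0,0,-14,0]]]' >/dev/null
python3 -m inch '[[[-0.1,-2,0,0],[-0.2,-5,0,0],[-0.4,-8,0,0],[-0.4,-11,0,0],[-0.4,-14,0,0],[-0.4,-16,0,0],[-0.4,-16.8,0,0],[-0.4,-16.8,0,0]]]' >/dev/null
python3 -m inch '[[[0,0,0,0],[0,0,0,0]]]' | tr '\n' ' '
python3 go.py 457.5 13 51 90
python3 - <<'E'
from cell import get_image
import cv2
cv2.imwrite('pics/w3.png',get_image('wrist'))
E
```

```text
clock: 13.25 eef_pos: [626.3, 16.8, 32.4] tool_rot: [3.141, -0.0, 1.571] force: [-1.2, 0.4, 0.8] width: 85.3 gripper_force: 0.0 clock: 14.67 eef_pos: [460.1, 12.9, 172.7] tool_rot: [3.14, -0.001, 1.571] force: [-0.0, 0.3, -0.1] width: 85.1 gripper_force: 0.0 cm/deg: [ 1.000e-02 -2.600e-01  1.217e+01 -0.000e+00] t 14.67 pos [460.1  12.9 172.7] yaw 90.0 w 85.1 F [-0.   0.3 -0.1]
```

View pics/w3.png

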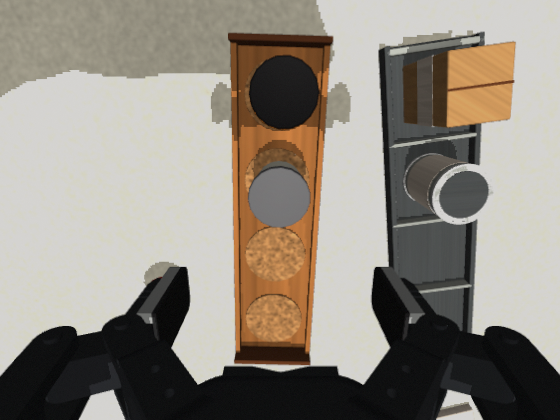

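The carton and tin stand upright in the two left bays. The tub lid is centred at (279,196) and the jar lid at (284,92).

```bash
python3 - <<'E'
from h import cast
print('tub',cast('wrist',[(279,196)],75),'jar',cast('wrist',[(284,92)],109))
E
python3 -m inch '[[[0,-0.2,3,0],[0,-0.2,6,0],[0,-0.2,8.5,0],[0,-0.2,10.5,0],[0,-0.2,11.7,0],[0,-0.2,12.1,0],[0,-0.2,12.1,0],[0,-0.2,12.1,0]]]' | tr '\n' ' '
python3 -m inch '[[[0,0,0,0],[0,0,0,0],[0,0,0,0],[0,0,0,0],[0,0,0,0],[0,0,0,0]]]' 3 | tr '\n' ' '
```

```text
tub [[459.83298005  14.66427886]] jar [[463.61052982 102.12256619]]
clock: 15.38 eef_pos: [457.0, 13.0, 51.6] tool_rot: [3.141, -0.0, 1.571] force: [0.0, 0.3, -0.4] width: 84.8 gripper_force: 0.0 clock: 15.88 eef_pos: [456.3, 12.7, 51.8] tool_rot: [3.141, 0.0, 1.571] force: [-0.1, -0.2, 0.6] width: 30.1 gripper_force: 0.0
```

Run:
```python
from cell import get_image
import cv2,numpy as np
a=get_image('side')[60:340,160:480];b=get_image('wrist')[:,100:460]
cv2.imwrite('pics/s4.png',np.hstack([cv2.resize(a,(440,385)),cv2.resize(b,(330,385))]))
```

```text
(no output)
```

View pics/s4.png

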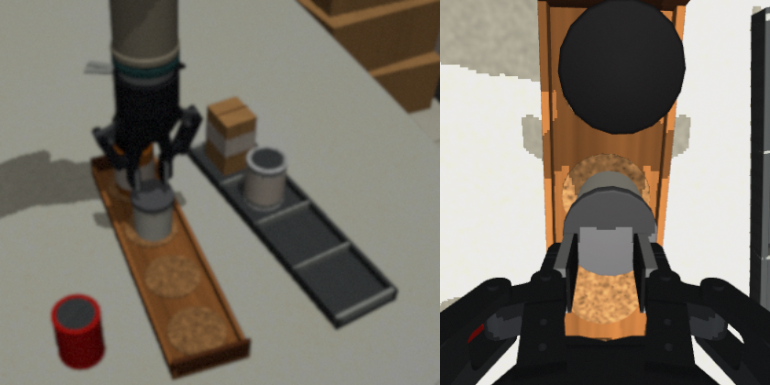

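The pads closed to 30 mm without holding the tub. It still stands upright, with its lid near wrist pixel (285,251), which suggests the fingers slid over or off the lid. I'll open, rise and look again.

```bash
python3 -m inch '[[[0,0,0,0],[0,0,0,0],[0,0,0,0],[0,0,0,0],[0,0,-3,0],[0,0,-7,0],[0,0,-11,0],[0,0,-12,0]]]' 8.5 >/dev/null
python3 -m inch '[[[0,0,0,0],[0,0,0,0]]]' | tr '\n' ' '
python3 - <<'E'
from cell import get_image
from h import cast
import cv2,numpy as np
im=get_image('wrist');cv2.imwrite('pics/w5.png',im)
c=cv2.imread('pics/w5.png');p=cv2.imread('pics/w3.png')
cv2.imwrite('pics/w5c.png',np.hstack([p[60:380,200:400],c[60:380,200:400]]))
E
```

```text
clock: 16.82 eef_pos: [456.3, 12.4, 171.9] tool_rot: [3.14, 0.0, 1.57] force: [0.4, 0.5, -0.3] width: 85.3 gripper_force: 0.0
```

View pics/w5c.png

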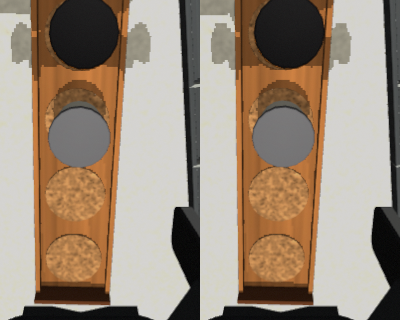

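```bash
python3 -m inch '[[[0.1,0.2,3,0],[0.1,0.2,6,0],[0.1,0.2,9,0],[0.1,0.2,11.5,0],[0.1,0.2,13.2,0],[0.1,0.2,14.2,0],[0.1,0.2,14.4,0],[0.1,0.2,14.4,0]]]' | tr '\n' ' '
python3 -m inch '[[[0,0,0,0],[0,0,0,0],[0,0,0,0],[0,0,0,0],[0,0,0,0],[0,0,0,0]]]' 3 | tr '\n' ' '
```

```text
clock: 17.53 eef_pos: [456.3, 13.8, 25.9] tool_rot: [-3.137, 0.0, 1.572] force: [-0.3, 0.5, 0.3] width: 85.2 gripper_force: 0.0 clock: 18.03 eef_pos: [458.8, 13.7, 28.9] tool_rot: [3.14, 0.0, 1.571] force: [-1.0, 0.1, 7.8] width: 53.7 gripper_force: 61.4
```

```bash
python3 -m inch '[[[0,0,-0.3,0],[0,0,-1,0],[0,0,-3,0],[0,0,-6,0],[0,0,-9,0],[0,0,-11,0],[0,0,-12,0],[0,0,-12,0]]]' | tr '\n' ' '
python3 go.py 637.3 -73 150 90
```

```text
clock: 18.7 eef_pos: [459.9, 13.7, 150.3] tool_rot: [3.136, -0.0, 1.57] force: [-0.2, 0.2, -2.7] width: 53.8 gripper_force: 63.7 cm/deg: [-8.67 17.74  0.03 -0.02] t 18.7 pos [459.9  13.7 150.3] yaw 90.0 w 53.8 F [-0.2  0.2 -2.7]
```

```bash
python3 -m inch '[[[-0.5,1,0,0],[-1.6,3.3,0,0],[-3,6.1,0,0],[-4.4,9,0,0],[-5.8,11.9,0,0],[-7.1,14.5,0,0],[-8.1,16.6,0,0],[-8.6,17.6,0,0]]]' >/dev/null
python3 -m inch '[[[0,0.1,0,0],[0,0.1,0,0],[0,0.1,0,0]]]' >/dev/null
python3 go.py 637.3 -73 26 90
```

```text
cm/deg: [-0.14  0.37 12.03  0.06] t 19.62 pos [633.6 -71.6 146.3] yaw 90.1 w 53.5 F [ 0.7 -0.4 -2.2]
```

```bash
python3 -m inch '[[[-0.1,0.3,2,0],[-0.1,0.3,5,0],[-0.1,0.3,8,0],[-0.1,0.3,10,0],[-0.1,0.3,11,0],[-0.1,0.3,11.4,0],[-0.1,0.3,11.5,0],[-0.1,0.3,11.5,0]]]' | tr '\n' ' '
python3 -m inch '[[[0,0,0.1,0],[0,0,0.2,0],[0,0,0.3,0],[0,0,0.4,0],[0,0,0.4,0],[0,0,0.4,0]]]' | tr '\n' ' '
python3 -m inch '[[[0,0,0.05,0],[0,0,0.1,0],[0,0,0.1,0],[0,0,0.1,0]]]' | tr '\n' ' '
```

```text
clock: 20.28 eef_pos: [638.9, -72.9, 33.6] tool_rot: [3.14, -0.0, 1.571] force: [0.2, 0.3, -1.8] width: 53.7 gripper_force: 63.7 clock: 20.78 eef_pos: [638.2, -73.3, 28.6] tool_rot: [3.142, 0.0, 1.571] force: [-0.1, 0.3, -1.5] width: 53.8 gripper_force: 63.7 clock: 21.12 eef_pos: [638.1, -73.2, 27.4] tool_rot: [-3.141, -0.0, 1.571] force: [-0.5, 0.2, -2.7] width: 53.9 gripper_force: 63.7
```

```bash
python3 -m inch '[[[0,0,0.05,0],[0,0,0.1,0],[0,0,0.1,0],[0,0,0.1,0]]]' | tr '\n' ' '
python3 -m inch '[[[0,0,0.05,0],[0,0,0.05,0],[0,0,0.05,0]]]' | tr '\n' ' '
python3 -m inch '[[[0,0,0.03,0],[0,0,0.03,0],[0,0,0.03,0]]]' | tr '\n' ' '
```

```text
clock: 21.45 eef_pos: [638.1, -73.2, 26.5] tool_rot: [-3.142, -0.0, 1.571] force: [-0.5, -0.2, -1.7] width: 53.6 gripper_force: 63.7 clock: 21.7 eef_pos: [638.3, -73.2, 26.2] tool_rot: [3.141, 0.0, 1.571] force: [-0.3, -1.3, -0.8] width: 53.8 gripper_force: 64.0 clock: 21.95 eef_pos: [638.3, -73.2, 26.1] tool_rot: [3.141, 0.0, 1.571] force: [-0.3, -0.1, 2.1] width: 53.5 gripper_force: 64.6
```

```bash
python3 -m inch '[[[0,0,0,0],[0,0,0,0],[0,0,0,0],[0,0,0,0]]]' 8.5 | tr '\n' ' '
python3 -m inch '[[[0,0,-1,0],[0,0,-3,0],[0,0,-6,0],[0,0,-9,0],[0,0,-12,0],[0,0,-15,0],[0,0,-16,0],[0,0,-16,0]]]' >/dev/null
python3 go.py 462.5 101 185 90
```

```text
clock: 22.28 eef_pos: [638.3, -73.3, 25.7] tool_rot: [3.141, -0.0, 1.571] force: [-0.4, 0.8, 0.2] width: 84.9 gripper_force: 0.0 cm/deg: [ 1.741e+01 -1.781e+01  4.900e-01  1.000e-02] t 22.95 pos [640.6 -73.1 189.9] yaw 90.0 w 84.8 F [0.9 0.2 0.1]
```

```bash
python3 -m inch '[[[2,-2,0,0],[4.5,-4.6,0,0],[7,-7.2,0,0],[9.5,-9.7,0,0],[12,-12.3,0,0],[14.5,-14.9,0,0],[16.5,-16.9,0,0],[17.4,-17.8,0,0]]]' >/dev/null
python3 -m inch '[[[0,0,0,0],[0,0,0,0],[0,0,0,0]]]' >/dev/null
python3 go.py 462.5 101 46 90
python3 - <<'E'
from cell import get_image
import cv2
cv2.imwrite('pics/w6.png',get_image('wrist'))
E
```

```text
cm/deg: [ 0.16  0.12 13.93 -0.1 ] t 23.87 pos [461.2  99.4 185.3] yaw 89.9 w 85.0 F [ 0.3 -0.4 -0.5]
```

View pics/w6.png

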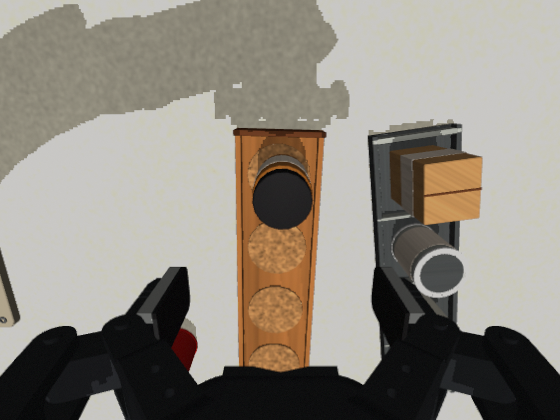

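The jar lid is at (283,199), centred between the fingers. The carton and tin are upright in the rack.

```bash
python3 -m inch '[[[0.2,0.1,3,0],[0.2,0.1,6,0],[0.2,0.1,8.5,0],[0.2,0.1,10.5,0],[0.2,0.1,12.5,0],[0.2,0.1,13.6,0],[0.2,0.1,13.9,0],[0.2,0.1,13.9,0]]]' | tr '\n' ' '
python3 -m inch '[[[0,0,0,0],[0,0,0,0],[0,0,0,0],[0,0,0,0],[0,0,0,0],[0,0,0,0]]]' 3 | tr '\n' ' '
python3 -m inch '[[[0,0,-0.3,0],[0,0,-1,0],[0,0,-3,0],[0,0,-6,0],[0,0,-9,0],[0,0,-11,0],[0,0,-12,0],[0,0,-12,0]]]' | tr '\n' ' '
python3 go.py 650 -162 165 90
```

```text
clock: 24.58 eef_pos: [461.3, 101.7, 45.7] tool_rot: [-3.14, 0.001, 1.569] force: [-0.3, -0.5, -1.2] width: 85.1 gripper_force: 0.0 clock: 25.08 eef_pos: [462.2, 102.8, 48.0] tool_rot: [3.139, -0.0, 1.571] force: [0.5, -1.2, 5.9] width: 50.3 gripper_force: 61.1 clock: 25.75 eef_pos: [462.6, 103.1, 169.4] tool_rot: [3.137, -0.001, 1.571] force: [0.6, -0.6, -3.9] width: 49.9 gripper_force: 63.6 cm/deg: [-26.51  18.74   0.44  -0.  ] t 25.75 pos [462.6 103.1 169.4] yaw 90.0 w 49.9 F [ 0.6 -0.6 -3.9]
```

```bash
python3 -m inch '[[[-1,0.7,0,0],[-3,2.1,0,0],[-5.5,3.9,0,0],[-8,5.7,0,0],[-10.5,7.4,0,0],[-13,9.2,0,0],[-15.5,11,0,0],[-18,12.7,0,0]]]' >/dev/null
python3 -m inch '[[[-2.5,1.8,0,0],[-5,3.5,0,0],[-7,4.9,0,0],[-8.1,5.7,0,0],[-8.5,6,0,0],[-8.5,6,0,0],[-8.5,6,0,0],[-8.5,6,0,0]]]' | tr '\n' ' '
python3 go.py 650 -162 45 90
python3 - <<'E'
from cell import get_image
import cv2,numpy as np
a=get_image('side')[60:340,160:480];b=get_image('wrist')[:,100:460]
cv2.imwrite('pics/s7.png',np.hstack([cv2.resize(a,(440,385)),cv2.resize(b,(330,385))]))
E
```

```text
clock: 27.08 eef_pos: [647.2, -160.4, 166.1] tool_rot: [-3.14, -0.001, 1.573] force: [-0.3, -0.1, -3.5] width: 50.3 gripper_force: 63.6 cm/deg: [-0.16  0.28 12.11  0.13] t 27.08 pos [ 647.2 -160.4  166.1] yaw 90.1 w 50.3 F [-0.3 -0.1 -3.5]
```

View pics/s7.png

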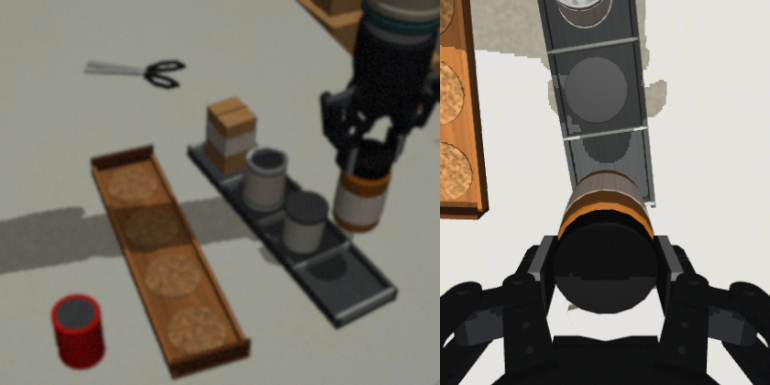

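The jar hangs upright by its lid over the right-end bay. The other three stand flat in the rack.

```bash
python3 -m inch '[[[-0.2,0.1,2,0],[-0.2,0.1,5,0],[-0.2,0.1,8,0],[-0.2,0.1,10,0],[-0.2,0.1,11,0],[-0.2,0.1,11.4,0],[-0.2,0.1,11.5,0],[-0.2,0.1,11.5,0]]]' | tr '\n' ' '
python3 -m inch '[[[0,0,0.1,0],[0,0,0.2,0],[0,0,0.3,0],[0,0,0.4,0],[0,0,0.4,0],[0,0,0.4,0]]]' | tr '\n' ' '
python3 -m inch '[[[0,0,0.05,0],[0,0,0.1,0],[0,0,0.1,0],[0,0,0.1,0]]]' | tr '\n' ' '
```

```text
clock: 27.85 eef_pos: [650.3, -164.0, 53.0] tool_rot: [3.139, 0.0, 1.571] force: [0.5, -1.0, -3.0] width: 50.2 gripper_force: 63.5 clock: 28.35 eef_pos: [649.2, -164.3, 47.8] tool_rot: [3.142, 0.0, 1.571] force: [-0.1, -0.8, -3.2] width: 50.2 gripper_force: 63.5 clock: 28.68 eef_pos: [649.1, -164.2, 46.7] tool_rot: [-3.142, -0.0, 1.571] force: [-0.0, 0.2, -3.5] width: 50.1 gripper_force: 63.5
```

```bash
python3 -m inch '[[[0,0,0.05,0],[0,0,0.1,0],[0,0,0.1,0],[0,0,0.1,0]]]' | tr '\n' ' '
python3 -m inch '[[[0,0,0.05,0],[0,0,0.05,0],[0,0,0.05,0]]]' | tr '\n' ' '
python3 -m inch '[[[0,0,0.03,0],[0,0,0.03,0],[0,0,0.03,0]]]' | tr '\n' ' '
```

```text
clock: 29.02 eef_pos: [649.1, -164.2, 45.7] tool_rot: [-3.141, -0.0, 1.571] force: [0.1, 0.5, -3.0] width: 49.8 gripper_force: 63.5 clock: 29.27 eef_pos: [649.2, -164.2, 45.2] tool_rot: [-3.142, -0.0, 1.571] force: [-0.6, -0.6, -3.7] width: 49.8 gripper_force: 63.5 clock: 29.52 eef_pos: [649.2, -164.3, 45.2] tool_rot: [3.141, 0.0, 1.571] force: [-0.0, -0.3, -1.5] width: 50.1 gripper_force: 63.8
```

Contact is just starting, so a little further and then release.

```bash
python3 -m inch '[[[0,0,0.03,0],[0,0,0.04,0],[0,0,0.04,0],[0,0,0.04,0]]]' | tr '\n' ' '
python3 -m inch '[[[0,0,0,0],[0,0,0,0],[0,0,0,0],[0,0,0,0]]]' 8.5 | tr '\n' ' '
python3 -m inch '[[[0,0,-1,0],[0,0,-3,0],[0,0,-6,0],[0,0,-9,0],[0,0,-12,0],[0,0,-15,0],[0,0,-16,0],[0,0,-16,0]]]' >/dev/null
python3 -m inch '[[[-3,-3,0,0],[-6,-6,0,0],[-9,-9,0,0],[-12,-12,0,0],[-14,-14,0,0],[-15,-15,0,0],[-15,-15,0,0],[-15,-15,0,0]]]' | tr '\n' ' '
python3 - <<'E'
from cell import get_image
import cv2,numpy as np
a=get_image('side')[60:340,160:480];b=get_image('top')[90:290,180:420]
cv2.imwrite('pics/s8.png',np.hstack([cv2.resize(a,(400,350)),cv2.resize(b,(400,350))]))
E
```

```text
clock: 29.85 eef_pos: [649.3, -164.3, 45.1] tool_rot: [3.141, 0.0, 1.571] force: [-2.0, -0.9, 3.7] width: 50.1 gripper_force: 64.3 clock: 30.18 eef_pos: [649.4, -164.2, 44.4] tool_rot: [3.141, -0.0, 1.571] force: [-0.3, -0.9, -0.3] width: 85.0 gripper_force: 0.0 clock: 31.52 eef_pos: [498.8, -314.0, 203.6] tool_rot: [-3.141, -0.002, 1.57] force: [0.6, 1.0, 0.2] width: 85.2 gripper_force: 0.0
```

View pics/s8.png

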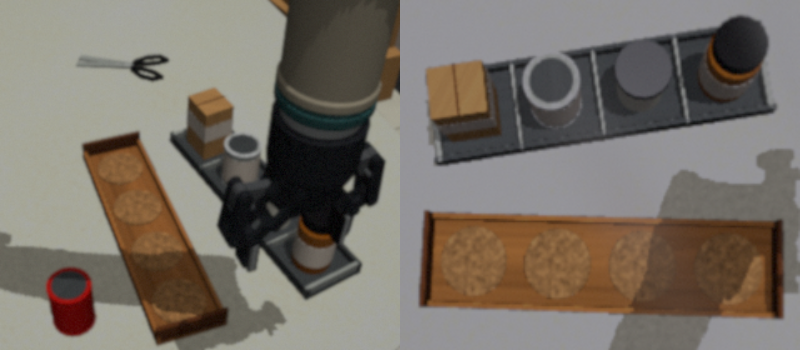

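All four stand upright in their bays, left to right carton, tin, tub, jar. The tray is empty, the red can is untouched and the arm is clear.

```bash
python3 -c "
from cell import order
print(order.finish_job())"
```

```text
the job is handed in; nothing more can be done
None
```

All four groceries stand upright in the rack in reversed order (left to right: carton, tin, tub, jar), the red can was left alone, and the job was handed in at about 32 s; the first grip on the tub missed without moving it, and the second held.

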